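# Put the groceries back in their fitted pantry trays

### The arm

A 6-joint arm with a two-finger parallel gripper is mounted at the origin on the work surface. World frame = base frame: x ahead of the robot, y to its left, z up, the work surface at z = 0. Lengths are in mm, angles in rad, forces in N, time in s.
With the tool pointing down it reaches from about 300 to 850 mm from the base axis. Payload 5.4 kg.
Tool frame: the origin (TCP) lies at the very end of the fingers, on their centre line; the grasp point (between the pads) lies 19 mm behind it (grip_point_offset is the distance from the TCP to the grasp point, in mm); z points along the fingers, y is the line along which they close (so a half turn about z gives the same grasp; the last joint's range is limited). The gripper opens to 85 mm and grips with 20 to 120 N. Pads are 22 mm wide; open, the fingers measure 114 mm over their backs; the gripper's body (76 mm by 85 mm) begins 54 mm behind the grasp point. The pads swing forward as they close: fully open they stand 13 mm farther back than shut.
Start: joints at [-1.513, 0.158, 1.597, -0, 1.386, -0.21], TCP at [152.128, -554.494, 231.299] pointing down, gripper open.
Joint ranges: [-2.91, 2.91], [-0.94, 2.29], [0.18, 2.7], [-1.29, 4.43], [0.17, 2.64], [-3, 3]. Speed limits (rad/s): [2.57, 2.57, 3.14, 3.14, 3.14, 3.14].

### API

Orientations are given as a unit quaternion [w, x, y, z].
In Python, from plant import * gives the robot as it stands. The module is installed in compiled form; this text tells all that it offers.
- The arm moves only by the tool move_arm, never from a script. Its argument "rows" is a list of rows, each a list of 7 numbers: the shift along the tool's x, y, z scaled (see below), then the turn, a rotation vector about the tool's x, y, z scaled (see below), then the opening, from 0 (shut) to 1 (fully open). In form: [[tx, ty, tz, wx, wy, wz, fingers], ...]. A call has exactly 10 rows; each row shifts and turns the commanded pose from where the row before left it, along the tool's axes as they then stand; what a row does not reach is not made up. The controller multiplies each number of a shift by 2 cm and each number of a turn by 5 degrees. A row lasts 1/12 s, in which the tool goes at most 41.7 mm and 7.16 degrees, less where a joint would pass 70% of its speed; a pose out of reach is approached as far as the arm can. A call with a number of a shift or a turn outside -1 to 1 is refused whole. A call with a gripper value outside its range is refused whole. The fingers move at their own pace and stop on an object; the grip force is fixed at half the most. Time passes only in rows, so rows that do not move let the fingers close, or fill a call up. It gives the time, the measured TCP pose, the force, the opening and the grip force at its end, in the units of the state.
- state(): the state, without advancing time (a new reading comes with each control period).
- get_image(name): name is "scene" or "top"; returns the picture (420x560x3 uint8, red, green, blue); there is no depth.
- camera_info(name): a dict with "fx", "fy", "cx", "cy" (pixels), "pose" (4x4, takes a point from camera to world coordinates). Camera axes: x right, y down, z forward; pixel columns grow to the right and rows downward; lengths in mm; the calibration is good to about 2 mm. A picture is of the moment at which its call begins. camera_info takes no time and is no camera call.
- job_done(): hands the job in; it is judged then, once.
Trained networks look in the newest picture that a camera, given by its name, has taken for a name from the list of things; names that differ only in an ending like _2 or _b are one class to them, and where a whole thing is asked for, a point or a joint stands for the part that bears it (a point fixed in the world has none). Each returns a list of dicts, best first, with "p" (0 to 1); they miss things now and then, are a little off and sometimes report something else, mostly with a low value. They report only what shows in the picture. A call takes as long as a camera call.
- outline_of(camera, thing): "region" (420x560 bool, what is visible of it) and "xy" ([column, row] in pixels, amid what is visible of it).
- tip_of(camera, thing): "xy" ([column, row] in pixels: a listed point, or the origin of a listed thing).
The state is a dict: "time": time; "joint_pos": joint angles; "joint_vel": joint speeds; "tau": joint torques, N m; "position": TCP position; "tcp_rot": TCP orientation; "ft_force": force on the tool from outside, world axes, zero at the start; "moment": the same for the moment, N m; "width": finger opening in mm; "grip_force": force on a finger pad.
Only numpy, scipy, OpenCV 4.12 (cv2) and the standard library are available. Lean on these libraries where they do the work, as an engineer would, in place of code of your own. Each camera call takes 0.05 s, during which the arm holds its last target. There are 200 camera calls.

### The job

Put each of the four groceries upright into the low-rimmed white tray that fits its outline: the tin in the large round tray, the spice jar in the small round one, the square canister in the square one and the carton in the oblong one, each flat on the tray's floor inside the rim. Keep them upright and set them down rather than letting them drop, and leave the mug and the glass storage jar where they stand.

Things in the scene. Friction and masses are not known exactly. Their poses are not given: they have to be found in the camera images.
- tin: Steel food tin with a paper label, upright round cylinder 66 mm in diameter, 80 mm high. Origin: centre of its underside, z up along the tin.
- spice_jar: Slim spice jar of brown glass with paper label and black cap, upright round cylinder 46 mm in diameter over its whole height of 85 mm. Origin: centre of its underside, z up along the jar.
- canister: Square grey plastic canister with a wooden lid (one rigid body), 56 x 56 mm in plan, 85 mm high. Origin: centre of its underside; x and y square to its sides, z up.
- carton: Plain cardboard carton, oblong in plan: 34 mm along its x, 66 mm along its y, 85 mm high; rigid. Origin: centre of its underside, z up.
- large_round_tray: Large round low-rimmed tray, the place of the tin: recess 80 mm in diameter. Fixed to the counter, white plastic. Overall 12 mm high, flat floor 4 mm thick, rim wall 4 mm thick. Origin: centre of its underside, z up.
- small_round_tray: Small round low-rimmed tray, the place of the spice jar: recess 60 mm in diameter. Fixed to the counter, white plastic. Overall 12 mm high, flat floor 4 mm thick, rim wall 4 mm thick. Origin: centre of its underside, z up.
- square_tray: Square low-rimmed tray, the place of the canister: recess 70 x 70 mm, sides along its x and y. Fixed to the counter, white plastic. Overall 12 mm high, flat floor 4 mm thick, rim wall 4 mm thick. Origin: centre of its underside, z up.
- oblong_tray: Oblong low-rimmed tray, the place of the carton: recess 48 mm along its x, 80 mm along its y. Fixed to the counter, white plastic. Overall 12 mm high, flat floor 4 mm thick, rim wall 4 mm thick. Origin: centre of its underside, z up.
- mug: Blue ceramic mug, loose, about 76 mm in diameter plus a handle on its +y side, 85 mm high. To be left alone. Origin: centre of its underside.
- storage_jar: Clear glass storage jar with a steel lid, loose, 76 mm in diameter, 110 mm high. To be left alone. Origin: centre of its underside.

How it is judged (in metres and radians):
At the end, for the whole second after the job is handed in: Each grocery stands in its own tray: centre within 12 mm of the tray's centre, its underside less than 8 mm above the tray's underside (so on the floor, not on the rim), tilted less than 0.1 rad, at rest; mug and storage jar within 30 mm of where they stood (horizontal distance between tin and large_round_tray below 0.012 m and z of tin in the frame of large_round_tray below 0.008 m and angle between each of tin, spice_jar, canister, carton's own z axis and vertical below 0.1 rad and linear speed of each of tin, spice_jar, canister, carton below 0.02 m/s and angular speed of each of tin, spice_jar, canister, carton below 0.2 rad/s and horizontal distance between spice_jar and small_round_tray below 0.012 m and z of spice_jar in the frame of small_round_tray below 0.008 m and horizontal distance between canister and square_tray below 0.012 m and z of canister in the frame of square_tray below 0.008 m and horizontal distance between carton and oblong_tray below 0.012 m and z of carton in the frame of oblong_tray below 0.008 m and distance of each of mug, storage_jar from where it was at the start of the episode below 0.03 m); the robot touches nothing.
It fails at once if a grocery is tipped by more than 0.6 rad (angle between any of tin, spice_jar, canister, carton's own z axis and vertical above 0.6 rad).
It fails at once if a grocery is dropped (falls free of the fingers faster than 0.7 m/s, a drop of about 25 mm) ((contact force between tin and the fingers below 0.05 N and linear speed of tin above 0.7 m/s) or (contact force between spice_jar and the fingers below 0.05 N and linear speed of spice_jar above 0.7 m/s) or (contact force between canister and the fingers below 0.05 N and linear speed of canister above 0.7 m/s) or (contact force between carton and the fingers below 0.05 N and linear speed of carton above 0.7 m/s)).
It fails at once if the mug or the storage jar is pushed more than 30 mm or tipped more than 0.4 rad (distance of any of mug, storage_jar from where it was at the start of the episode above 0.03 m or angle between any of mug, storage_jar's own z axis and vertical above 0.4 rad).
It also fails if it takes over 99 s, if anything falls off the work surface, if the arm or the gripper's body presses on something with over 40 N, if the wrist force passes 120 N, or if a joint passes its speed limit or range.

## Working session

There is one attempt and no reset: what is moved stays moved. The work goes in short steps, Python scripts to look and compute and a tool call to move; the robot and the scene stay as the last step left them, time stands still between calls to the robot, and variables do not carry over. Pictures are saved under pics/ and viewed, at most 14 in all, crops included, and the job is handed in when it is done.

Besides the shell and the picture viewer there is one more tool, called after "Emit:" by a JSON object that holds its "name" and its "arguments", one argument or row to a line. move_arm: Moves the arm, as the interface text tells. Its arguments: {"type":"object","properties":{"rows":{"type":"array"}},"required":["rows"]}

```bash
mkdir -p pics
python3 - <<'E'
from plant import *
import cv2,numpy as np
for n in ("scene","top"):
    im=get_image(n); cv2.imwrite(f"pics/{n}0.png",im[:,:,::-1])
    c=camera_info(n); print(n,{k:np.round(v,3) for k,v in c.items()})
    for t in "tin spice_jar canister carton large_round_tray small_round_tray square_tray oblong_tray mug storage_jar".split():
        o=outline_of(n,t); q=tip_of(n,t)
        print(t,[(round(d["p"],2),np.round(d["xy"]).tolist(),int(d["region"].sum())) for d in o[:3]],[(round(d["p"],2),np.round(d["xy"],1).tolist()) for d in q[:3]])
s=state();print(s["time"],s["position"],s["tcp_rot"],s["width"])
E
```

```text
scene {'fx': np.float64(456.825), 'fy': np.float64(456.825), 'cx': np.float64(278.256), 'cy': np.float64(213.412), 'pose': array([[-4.54000e-01,  6.81000e-01, -5.74000e-01,  1.11229e+03],
       [ 8.91000e-01,  3.49000e-01, -2.90000e-01,  2.80284e+02],
       [ 3.00000e-03, -6.43000e-01, -7.66000e-01,  8.22599e+02],
       [ 0.00000e+00,  0.00000e+00,  0.00000e+00,  1.00000e+00]])}
tin [(0.83, [270.0, 178.0], 1105), (0.41, [166.0, 203.0], 1142)] [(0.87, [266.8, 189.1])]
spice_jar [(0.84, [298.0, 263.0], 866)] [(0.83, [295.5, 276.0])]
canister [(0.81, [230.0, 235.0], 1219), (0.7, [150.0, 164.0], 1489)] [(0.97, [232.6, 247.8])]
carton [(0.88, [166.0, 202.0], 1179), (0.56, [270.0, 178.0], 1075)] [(0.7, [169.0, 215.7])]
large_round_tray [(0.57, [383.0, 312.0], 1429)] [(0.7, [381.0, 313.2])]
small_round_tray [(0.7, [325.0, 212.0], 606)] [(0.31, [295.2, 275.2])]
square_tray [(0.95, [386.0, 237.0], 1174)] [(0.92, [384.6, 238.0]), (0.27, [326.8, 214.4])]
oblong_tray [(0.78, [224.0, 180.0], 716), (0.33, [383.0, 312.0], 1537)] [(0.55, [224.3, 179.8]), (0.51, [266.2, 190.8])]
mug [(0.71, [446.0
[... 825 characters left out ...]
ound_tray [(0.74, [160.0, 169.0], 1231)] [(0.92, [160.3, 169.7])]
small_round_tray [(0.86, [253.0, 254.0], 765)] [(0.83, [254.0, 252.4])]
square_tray [(0.95, [178.0, 250.0], 1350)] [(0.84, [179.5, 252.8]), (0.31, [161.1, 168.2])]
oblong_tray [(0.68, [177.0, 251.0], 1370), (0.59, [372.0, 245.0], 1028)] [(0.71, [374.4, 246.0])]
mug [(0.87, [108.0, 222.0], 1810), (0.53, [318.0, 166.0], 1101)] [(0.66, [115.2, 219.8])]
storage_jar [(0.91, [450.0, 199.0], 1682), (0.57, [105.0, 222.0], 1930), (0.41, [395.0, 165.0], 913)] [(0.74, [160.2, 166.8]), (0.55, [438.2, 208.2])]
2.1 [ 152.12681761 -554.50189526  231.28035225] [-5.14550706e-06  9.91046972e-01  1.33513670e-01 -8.08784266e-06] 85.18568764269634
```

View pics/top0.png

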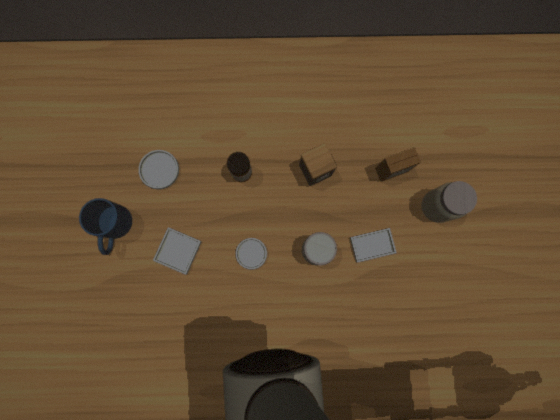

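View pics/scene0.png

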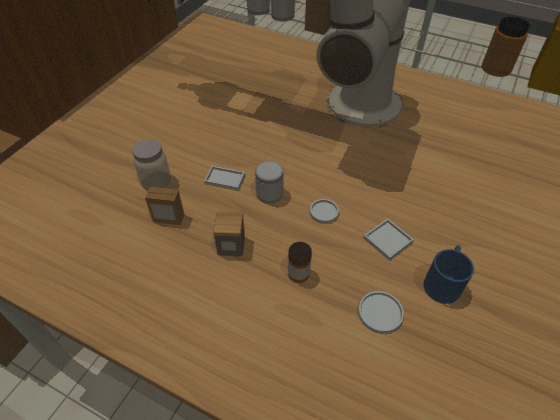

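The networks agree with the pictures: the tin is at top-view (320,246), spice jar (240,168), canister (317,166), carton (395,162), mug (105,222) and storage jar (450,200). The trays are at (160,169), (252,254), (178,250) and (373,245). Next I'll fit model silhouettes in both views.

```bash
cat > fit.py <<'E'
from plant import *
import cv2,numpy as np
from scipy.optimize import minimize
S={"tin":(66,66,80,1),"spice_jar":(46,46,85,1),"canister":(56,56,85,0),"carton":(34,66,85,0),"large_round_tray":(88,88,12,1),"small_round_tray":(68,68,12,1),"square_tray":(78,78,12,0),"oblong_tray":(56,88,12,0),"mug":(76,76,85,1),"storage_jar":(76,76,110,1)}
CAM={n:camera_info(n) for n in("scene","top")}
def proj(n,P):
    c=CAM[n];T=np.linalg.inv(c["pose"]);Q=P@T[:3,:3].T+T[:3,3]
    return np.c_[c["fx"]*Q[:,0]/Q[:,2]+c["cx"],c["fy"]*Q[:,1]/Q[:,2]+c["cy"]]
def ray(n,uv,z):
    c=CAM[n];d=c["pose"][:3,:3]@[(uv[0]-c["cx"])/c["fx"],(uv[1]-c["cy"])/c["fy"],1];o=c["pose"][:3,3]
    return (o+d*(z-o[2])/d[2])[:2]
def pts(t,p,z0=0):
    a,b,h,r=S[t]
    if r:
        th=np.linspace(0,2*np.pi,40,endpoint=False);q=np.c_[np.cos(th),np.sin(th)]*a/2
    else: q=np.array([[1,1],[1,-1],[-1,-1],[-1,1]])*[a/2,b/2]
    c,s=np.cos(p[2]),np.sin(p[2]);q=q@np.array([[c,s],[-s,c]])+p[:2]
    return np.r_[np.c_[q,np.full(len(q),z0)],np.c_[q,np.full(len(q),z0+h)]]
def mask(n,t,p,z0=0,k=4):
    h=cv2.convexHull((proj(n,pts(t,p,z0)).astype(np.float32)+.5)*k-.5)
    m=np.zeros((420*k,560*k),np.uint8);cv2.fillConvexPoly(m,np.round(h*16).astype(np.int32),1,shift=4)
    return cv2.resize(m.astype(np.float32),(560,420),interpolation=cv2.INTER_AREA)
def fit(t,regs,z0=0,p0=None):
    def cost(p): 
        c=0
        for n,R in regs.items():
            m=mask(n,t,p,z0); c+=1-np.minimum(m,R).sum()/np.maximum(m,R).sum()
        return c/len(regs)
    best=None
    for a in ([0] if S[t][3] else np.arange(0,np.pi/(1 if S[t][0]!=S[t][1] else 2),np.pi/6)):
        r=minimize(cost,[*p0,a],method="Nelder-Mead",options=dict(initial_simplex=[[p0[0],p0[1],a],[p0[0]+8,p0[1],a],[p0[0],p0[1]+8,a],[p0[0],p0[1],a+.2]],maxiter=70,xatol=.1,fatol=1e-4))
        if best is None or r.fun<best.fun:best=r
    return best.x,best.fun
E
cat > m1.py <<'E'
from fit import *
for n in CAM:get_image(n)
idx={}
out={}
for t in S:
    R={n:outline_of(n,t)[0]["region"].astype(np.float32) for n in CAM}
    p0=ray("top",[*outline_of("top",t)[0]["xy"]],S[t][2]/2)
    if t=="oblong_tray":
        L=outline_of("top",t);L=[d for d in L if abs(d["xy"][0]-373)<15];R["top"]=L[0]["region"].astype(np.float32);p0=ray("top",L[0]["xy"],6)
    p,f=fit(t,R,0,p0)
    e={n:np.round(fit(t,{n:R[n]},0,p[:2])[0],2).tolist() for n in CAM}
    print(t,np.round(p,2),"miss %.2f"%f,e);out[t]=p.tolist()
import json;json.dump(out,open("poses.json","w"))
for n in CAM:
    im=get_image(n)[:,:,::-1].copy(); im=cv2.resize(np.clip(im.astype(float)*1.6,0,255).astype(np.uint8),None,fx=2,fy=2)
    for t in S:
        h=cv2.convexHull(proj(n,pts(t,out[t])).astype(np.float32));cv2.polylines(im,[np.round(h*2+.5).astype(np.int32)],True,(0,255,0),1)
    y0=260 if n=="top" else 240
    cv2.imwrite(f"pics/fit_{n}.png",im[y0:y0+320,140:980] [:, :800] if n=="top" else im[y0:y0+450,200:1000])
E
time python3 m1.py
```

```text
tin [ 4.5084e+02 -7.9230e+01  1.2000e-01] miss 0.04 {'scene': [449.09, -79.17, 0.09], 'top': [451.63, -79.77, 0.08]}
spice_jar [6.2649e+02 8.2060e+01 9.0000e-02] miss 0.07 {'scene': [624.0, 81.66, 0.04], 'top': [627.13, 81.53, -0.03]}
canister [ 6.2822e+02 -8.1690e+01  4.6000e-01] miss 0.09 {'scene': [624.57, -82.39, 0.5], 'top': [629.78, -83.02, 0.44]}
carton [ 6.2566e+02 -2.5219e+02  3.5000e-01] miss 0.06 {'scene': [625.17, -252.71, 3.4], 'top': [626.26, -252.69, 0.36]}
large_round_tray [6.3516e+02 2.6517e+02 1.7000e-01] miss 0.06 {'scene': [633.43, 265.66, 0.16], 'top': [636.53, 265.01, 0.16]}
small_round_tray [4.4621e+02 6.2310e+01 1.1000e-01] miss 0.08 {'scene': [442.88, 61.2, 0.22], 'top': [447.16, 62.44, 0.13]}
square_tray [453.44 222.59   1.15] miss 0.07 {'scene': [452.42, 222.95, -0.41], 'top': [455.5, 221.36, -0.42]}
oblong_tray [ 458.34 -201.93    3.36] miss 0.06 {'scene': [456.72, -201.37, 3.36], 'top': [458.78, -201.97, 3.36]}
mug [5.2034e+02 3.6044e+02 6.0000e-02] miss 0.10 {'scene': [517.69, 361.31, 0.13], 'top': [521.07, 358.24, -0.04]}
storage_jar [ 5.4223e+02 -3.4979e+02 -5.0000e-02] miss 0.11 {'scene': [541.74, -350.27, 0.08], 'top': [540.97, -347.04, -0.0]}
real	1m1.034s
user	1m8.385s
sys	0m12.174s
```

View pics/fit_top.png

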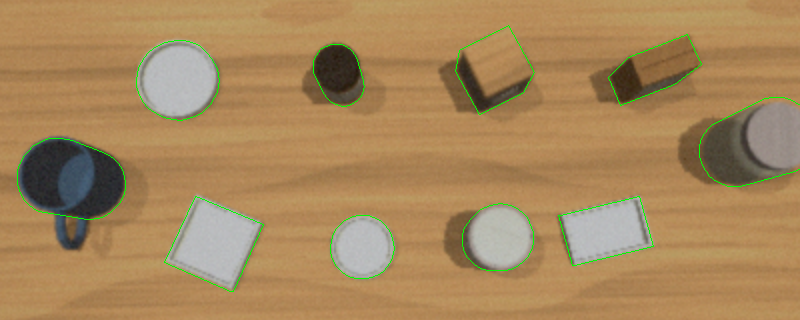

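View pics/fit_scene.png

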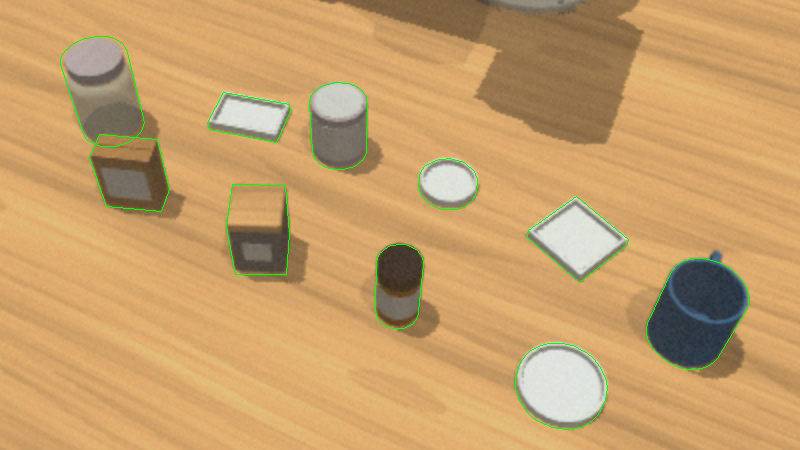

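Both overlays match the things closely, so these poses are good to about 2 mm. First the tin: I square the tool to the world axes and travel above it.

Emit:
{"name": "move_arm", "arguments": {
  "rows": [
    [0,0,1,0,0,0.768,1],
    [0,0,1,0,0,0.768,1],
    [0,0,1,0,0,0.768,1],
    [0,0,1,0,0,0.768,1],
    [0.63,-1,0,0,0,0,1],
    [0.63,-1,0,0,0,0,1],
    [0.63,-1,0,0,0,0,1],
    [0.63,-1,0,0,0,0,1],
    [0.63,-1,0,0,0,0,1],
    [0.63,-1,0,0,0,0,1]
  ]
}}

```text
time: 4.68
position: [228.2, -433.6, 151.4]
tcp_rot: [0.0, 1.0, -0.0, 0.0]
ft_force: [0.7, -0.3, -0.4]
width: 85.2
grip_force: 0.0
```

Emit:
{"name": "move_arm", "arguments": {
  "rows": [
    [0.62,-0.99,0,0,0,0,1],
    [0.62,-0.99,0,0,0,0,1],
    [0.62,-0.99,0,0,0,0,1],
    [0.62,-0.99,0,0,0,0,1],
    [0.62,-0.99,0,0,0,0,1],
    [0.62,-0.99,0,0,0,0,1],
    [0.62,-0.99,0,0,0,0,1],
    [0.62,-0.99,0,0,0,0,1],
    [0.62,-0.99,0,0,0,0,1],
    [0.62,-0.99,0,0,0,0,1]
  ]
}}

```text
time: 5.52
position: [352.4, -235.6, 151.5]
tcp_rot: [0.0, 1.0, -0.0, 0.0]
ft_force: [-0.3, -0.6, -0.8]
width: 85.3
grip_force: 0.0
```

Emit:
{"name": "move_arm", "arguments": {
  "rows": [
    [0.62,-0.99,0,0,0,0,1],
    [0.62,-0.99,0,0,0,0,1],
    [0.62,-0.99,0,0,0,0,1],
    [0.62,-0.99,0,0,0,0,1],
    [0.62,-0.99,0,0,0,0,1],
    [0.62,-0.99,0,0,0,0,1],
    [0.62,-0.99,0,0,0,0,1],
    [0.62,-0.99,0,0,0,0,1],
    [0,0,0,0,0,0,1],
    [0,0,0,0,0,0,1]
  ]
}}

```text
time: 6.35
position: [451.3, -77.6, 151.3]
tcp_rot: [0.0, 1.0, 0.001, -0.0]
ft_force: [-0.2, -0.3, -0.2]
width: 85.3
grip_force: 0.0
```

Emit:
{"name": "move_arm", "arguments": {
  "rows": [
    [0,0.08,0.5,0,0,0,1],
    [0,0,1,0,0,0,1],
    [0,0,1,0,0,0,1],
    [0,0,1,0,0,0,1],
    [0,0,1,0,0,0,1],
    [0,0,0.8,0,0,0,1],
    [0,0,0.45,0,0,0,1],
    [0,0,0.2,0,0,0,1],
    [0,0,0,0,0,0,1],
    [0,0,0,0,0,0,0]
  ]
}}

```text
time: 7.18
position: [451.4, -80.4, 32.8]
tcp_rot: [0.0, 1.0, -0.0, 0.0]
ft_force: [0.0, -0.5, -0.1]
width: 75.6
grip_force: 0.0
```

Emit:
{"name": "move_arm", "arguments": {
  "rows": [
    [0,0,0,0,0,0,0],
    [0,0,0,0,0,0,0],
    [0,0,0,0,0,0,0],
    [0,0,0,0,0,0,0],
    [0,0,0,0,0,0,0],
    [0,0,0,0,0,0,0],
    [0,0,0,0,0,0,0],
    [0,0,0,0,0,0,0],
    [0,0,0,0,0,0,0],
    [0,0,0,0,0,0,0]
  ]
}}

```text
time: 8.02
position: [452.3, -80.5, 33.8]
tcp_rot: [0.001, 1.0, -0.0, 0.001]
ft_force: [-2.0, -0.8, 6.1]
width: 64.7
grip_force: 67.6
```

Emit:
{"name": "move_arm", "arguments": {
  "rows": [
    [0,0,-0.3,0,0,0,0],
    [0,0,-0.8,0,0,0,0],
    [0,0,-1,0,0,0,0],
    [0,0,-1,0,0,0,0],
    [0,0,-1,0,0,0,0],
    [0.1,-0.2,-0.9,0,0,0,0],
    [0.35,-0.7,-0.5,0,0,0,0],
    [0.5,-0.95,0,0,0,0,0],
    [0.5,-0.95,0,0,0,0,0],
    [0.5,-0.95,0,0,0,0,0]
  ]
}}

```text
time: 8.85
position: [489.8, -3.8, 142.2]
tcp_rot: [-0.0, 1.0, -0.0, -0.0]
ft_force: [0.5, -0.3, -3.9]
width: 64.7
grip_force: 67.9
```

Emit:
{"name": "move_arm", "arguments": {
  "rows": [
    [0.5,-0.95,0,0,0,0,0],
    [0.5,-0.95,0,0,0,0,0],
    [0.5,-0.95,0,0,0,0,0],
    [0.5,-0.95,0,0,0,0,0],
    [0.5,-0.95,0,0,0,0,0],
    [0.5,-0.95,0,0,0,0,0],
    [0.5,-0.95,0,0,0,0,0],
    [0.5,-0.95,0,0,0,0,0],
    [0.5,-0.95,0,0,0,0,0],
    [0.5,-0.95,0,0,0,0,0]
  ]
}}

```text
time: 9.68
position: [589.5, 186.2, 141.5]
tcp_rot: [0.0, 1.0, 0.0, -0.001]
ft_force: [0.1, -0.6, -3.4]
width: 65.3
grip_force: 67.9
```

Emit:
{"name": "move_arm", "arguments": {
  "rows": [
    [0.5,-0.95,0,0,0,0,0],
    [0.5,-0.95,0,0,0,0,0],
    [0.5,-0.95,0,0,0,0,0],
    [0.5,-0.8,0,0,0,0,0],
    [0.2,-0.4,0,0,0,0,0],
    [0,0,0,0,0,0,0],
    [0,0,0,0,0,0,0],
    [0,0,0,0,0,0,0],
    [0,0,0,0,0,0,0],
    [0,0,0,0,0,0,0]
  ]
}}

```text
time: 10.52
position: [633.9, 265.3, 142.3]
tcp_rot: [0.0, 1.0, -0.001, -0.0]
ft_force: [0.3, 0.3, -4.2]
width: 64.8
grip_force: 67.9
```

Emit:
{"name": "move_arm", "arguments": {
  "rows": [
    [0.06,0,0.4,0,0,0,0],
    [0,0,0.9,0,0,0,0],
    [0,0,0.9,0,0,0,0],
    [0,0,0.9,0,0,0,0],
    [0,0,0.7,0,0,0,0],
    [0,0,0.5,0,0,0,0],
    [0,0,0.3,0,0,0,0],
    [0,0,0.2,0,0,0,0],
    [0,0,0.2,0,0,0,0],
    [0,0,0.1,0,0,0,0]
  ]
}}

```text
time: 11.35
position: [635.9, 266.3, 40.7]
tcp_rot: [-0.0, 1.0, -0.0, 0.001]
ft_force: [0.2, 0.2, -4.0]
width: 64.7
grip_force: 67.9
```

Emit:
{"name": "move_arm", "arguments": {
  "rows": [
    [0,0,0.1,0,0,0,0],
    [0,0,0.05,0,0,0,0],
    [0,0,0,0,0,0,0],
    [0,0,0,0,0,0,0],
    [0,0,0,0,0,0,0],
    [0,0,0,0,0,0,0],
    [0,0,0,0,0,0,0],
    [0,0,0,0,0,0,0],
    [0,0,0,0,0,0,0],
    [0,0,0,0,0,0,0]
  ]
}}

```text
time: 12.18
position: [635.8, 266.3, 37.9]
tcp_rot: [-0.0, 1.0, -0.0, 0.0]
ft_force: [-0.8, 0.0, 0.7]
width: 64.6
grip_force: 68.1
```

Emit:
{"name": "move_arm", "arguments": {
  "rows": [
    [0,0,0,0,0,0,0.85],
    [0,0,0,0,0,0,0.9],
    [0,0,0,0,0,0,1],
    [0,0,0,0,0,0,1],
    [0,0,0,0,0,0,1],
    [0,0,-0.3,0,0,0,1],
    [0,0,-0.8,0,0,0,1],
    [0,0,-1,0,0,0,1],
    [0,0,-1,0,0,0,1],
    [0,0,-1,0,0,0,1]
  ]
}}

```text
time: 13.02
position: [635.3, 266.2, 120.6]
tcp_rot: [-0.0, 1.0, -0.0, 0.0]
ft_force: [0.3, 0.6, 0.0]
width: 85.4
grip_force: 0.0
```

```bash
cat > chk.py <<'E'
import sys,json
from fit import *
t,tr=sys.argv[1:3];z0=4
P=json.load(open("poses.json"))
for n in CAM:get_image(n)
for n in CAM:
    best=[(fit(t,{n:d["region"].astype(np.float32)},z0,P[tr][:2]),d["p"]) for d in outline_of(n,t)[:2] if np.hypot(*(np.array(d["xy"])-proj(n,np.array([[*P[tr][:2],45.]]))[0]))<25]
    for (p,f),q in best: print(n,round(q,2),np.round(p,2),"miss %.2f"%f,"off",np.round(p[:2]-P[tr][:2],1))
s=state();print(s["time"],np.round(s["position"],1))
E
python3 chk.py tin large_round_tray
```

```text
scene 0.76 [6.3265e+02 2.6684e+02 4.0000e-02] miss 0.05 off [-2.5  1.7]
top 0.61 [6.3476e+02 2.6644e+02 9.0000e-02] miss 0.13 off [-0.4  1.3]
13.2167 [635.8 266.3 120. ]
```

Tin seated within about 2 mm. Now the spice jar.

Emit:
{"name": "move_arm", "arguments": {
  "rows": [
    [-0.05,0.8,0,0,0,0,1],
    [-0.05,0.95,0,0,0,0,1],
    [-0.05,0.95,0,0,0,0,1],
    [-0.05,0.95,0,0,0,0,1],
    [-0.05,0.95,0,0,0,0,1],
    [-0.05,0.95,0,0,0,0,1],
    [-0.05,0.95,0,0,0,0,1],
    [-0.05,0.95,0,0,0,0,1],
    [-0.05,0.95,0,0,0,0,1],
    [0,0.8,0,0,0,0,1]
  ]
}}

```text
time: 14.05
position: [624.6, 80.1, 117.3]
tcp_rot: [0.0, 1.0, -0.001, -0.002]
ft_force: [0.4, 0.0, 0.0]
width: 85.0
grip_force: 0.0
```

Emit:
{"name": "move_arm", "arguments": {
  "rows": [
    [0,0,0,0,0,0,1],
    [0,0,0.5,0,0,0,1],
    [0,0,0.9,0,0,0,1],
    [0,0,0.9,0,0,0,1],
    [0,0,0.9,0,0,0,1],
    [0,0,0.6,0,0,0,1],
    [0,0,0.35,0,0,0,1],
    [0,0,0.15,0,0,0,1],
    [0,0,0,0,0,0,1],
    [0,0,0,0,0,0,1]
  ]
}}

```text
time: 14.88
position: [626.9, 82.3, 34.0]
tcp_rot: [0.0, 1.0, -0.0, 0.001]
ft_force: [-0.8, -0.4, -0.2]
width: 85.5
grip_force: 0.0
```

Emit:
{"name": "move_arm", "arguments": {
  "rows": [
    [0,0,0,0,0,0,0],
    [0,0,0,0,0,0,0],
    [0,0,0,0,0,0,0],
    [0,0,0,0,0,0,0],
    [0,0,0,0,0,0,0],
    [0,0,0,0,0,0,0],
    [0,0,0,0,0,0,0],
    [0,0,0,0,0,0,0],
    [0,0,0,0,0,0,0],
    [0,0,0,0,0,0,0]
  ]
}}

```text
time: 15.72
position: [627.1, 82.1, 34.3]
tcp_rot: [0.0, 1.0, -0.0, 0.001]
ft_force: [0.8, 0.1, 6.4]
width: 44.4
grip_force: 61.7
```

Emit:
{"name": "move_arm", "arguments": {
  "rows": [
    [0,0,-0.3,0,0,0,0],
    [0,0,-0.7,0,0,0,0],
    [0,0,-0.9,0,0,0,0],
    [0,0,-0.7,0,0,0,0],
    [-0.3,0.03,-0.4,0,0,0,0],
    [-0.7,0.07,0,0,0,0,0],
    [-0.9,0.1,0,0,0,0,0],
    [-0.9,0.1,0,0,0,0,0],
    [-0.9,0.1,0,0,0,0,0],
    [-0.9,0.1,0,0,0,0,0]
  ]
}}

```text
time: 16.55
position: [532.7, 72.1, 93.4]
tcp_rot: [-0.0, 1.0, -0.0, -0.0]
ft_force: [0.0, -0.5, -1.5]
width: 44.6
grip_force: 61.4
```

Emit:
{"name": "move_arm", "arguments": {
  "rows": [
    [-0.9,0.1,0,0,0,0,0],
    [-0.9,0.1,0,0,0,0,0],
    [-0.9,0.1,0,0,0,0,0],
    [-0.9,0.1,0,0,0,0,0],
    [-0.6,0.1,0,0,0,0,0],
    [-0.2,0.1,0,0,0,0,0],
    [0,0,0,0,0,0,0],
    [0,0,0,0,0,0,0],
    [0,0,0,0,0,0,0],
    [0,0,0,0,0,0,0]
  ]
}}

```text
time: 17.38
position: [447.1, 60.2, 93.6]
tcp_rot: [0.0, 1.0, -0.0, 0.0]
ft_force: [0.2, 0.3, -1.7]
width: 44.9
grip_force: 61.4
```

Emit:
{"name": "move_arm", "arguments": {
  "rows": [
    [-0.04,-0.1,0.3,0,0,0,0],
    [0,0,0.7,0,0,0,0],
    [0,0,0.7,0,0,0,0],
    [0,0,0.4,0,0,0,0],
    [0,0,0.3,0,0,0,0],
    [0,0,0.2,0,0,0,0],
    [0,0,0.1,0,0,0,0],
    [0,0,0.05,0,0,0,0],
    [0,0,0.05,0,0,0,0],
    [0,0,0,0,0,0,0]
  ]
}}

```text
time: 18.22
position: [446.0, 62.2, 38.3]
tcp_rot: [0.0, 1.0, -0.0, 0.0]
ft_force: [-2.4, 0.2, 4.0]
width: 44.5
grip_force: 61.8
```

Emit:
{"name": "move_arm", "arguments": {
  "rows": [
    [0,0,0,0,0,0,0.65],
    [0,0,0,0,0,0,0.8],
    [0,0,0,0,0,0,1],
    [0,0,0,0,0,0,1],
    [0,0,0,0,0,0,1],
    [0,0,-0.3,0,0,0,1],
    [0,0,-0.8,0,0,0,1],
    [0,0,-1,0,0,0,1],
    [0,0,-1,0,0,0,1],
    [0,0,-1,0,0,0,1]
  ]
}}

```text
time: 19.05
position: [445.3, 62.2, 120.5]
tcp_rot: [-0.0, 1.0, -0.0, -0.0]
ft_force: [0.5, 0.8, 0.2]
width: 85.8
grip_force: 0.0
```

```bash
python3 chk.py spice_jar small_round_tray
```

```text
scene 0.66 [4.451e+02 6.326e+01 1.200e-01] miss 0.09 off [-1.1  1. ]
19.25 [445.8  62.2 119.8]
```

Emit:
{"name": "move_arm", "arguments": {
  "rows": [
    [0.7,0.55,0,0,0,0,1],
    [0.95,0.75,0,0,0,0,1],
    [0.95,0.75,0,0,0,0,1],
    [0.95,0.75,0,0,0,0,1],
    [0.95,0.75,0,0,0,0,1],
    [0.95,0.75,0,0,0,0,1],
    [0.95,0.75,0,0,0,0,1],
    [0.95,0.75,0,0,0,0,1],
    [0.95,0.75,0,0,0,0,1],
    [0.82,0.65,0,0,0,0,1]
  ]
}}

```text
time: 20.08
position: [627.8, -82.6, 117.2]
tcp_rot: [-0.0, 1.0, -0.0, -0.001]
ft_force: [-1.2, 0.6, 0.3]
width: 85.5
grip_force: 0.0
```

Emit:
{"name": "move_arm", "arguments": {
  "rows": [
    [0,0,0,0,0,-0.9,1],
    [0,0,0,0,0,-1,1],
    [0,0,0,0,0,-1,1],
    [0,0,0,0,0,-1,1],
    [0,0,0,0,0,-0.9,1],
    [0,0,0,0,0,-0.41,1],
    [0,0,0,0,0,0,1],
    [0,0,0,0,0,0,1],
    [0,0,0,0,0,0,1],
    [0,0,0,0,0,0,1]
  ]
}}

```text
time: 20.92
position: [627.5, -81.7, 118.7]
tcp_rot: [-0.0, 0.974, 0.225, -0.0]
ft_force: [0.9, -0.6, -0.5]
width: 85.3
grip_force: 0.0
```

```bash
cat > go.py <<'E'
import sys
from plant import *
from scipy.spatial.transform import Rotation as R
import numpy as np
s=state();q=s["tcp_rot"];r=R.from_quat([*q[1:],q[0]]);M=r.as_matrix()
tg=np.array([float(v) for v in sys.argv[1:4]])
print(s["time"],np.round(s["position"],1),"phi_y",round(np.arctan2(M[1,1],M[0,1]),3),"units",np.round(M.T@(tg-s["position"])/20,2),"j6",s["joint_pos"][5])
E
python3 go.py 628.2 -81.9 34
```

```text
20.9167 [627.5 -81.7 118.7] phi_y -1.117 units [0.03 0.02 4.24] j6 0.7969945038495589
```

Emit:
{"name": "move_arm", "arguments": {
  "rows": [
    [0.03,0.02,0.5,0,0,0,1],
    [0,0,0.9,0,0,0,1],
    [0,0,0.9,0,0,0,1],
    [0,0,0.9,0,0,0,1],
    [0,0,0.55,0,0,0,1],
    [0,0,0.35,0,0,0,1],
    [0,0,0.15,0,0,0,1],
    [0,0,0,0,0,0,1],
    [0,0,0,0,0,0,0],
    [0,0,0,0,0,0,0]
  ]
}}

```text
time: 21.75
position: [629.5, -82.2, 35.6]
tcp_rot: [0.001, 0.974, 0.225, 0.001]
ft_force: [0.1, 0.4, -0.7]
width: 64.0
grip_force: 0.0
```

Emit:
{"name": "move_arm", "arguments": {
  "rows": [
    [0,0,0,0,0,0,0],
    [0,0,0,0,0,0,0],
    [0,0,0,0,0,0,0],
    [0,0,0,0,0,0,0],
    [0,0,0,0,0,0,0],
    [0,0,0,0,0,0,0],
    [0,0,0,0,0,0,0],
    [0,0,0,0,0,0,0],
    [0,0,0,0,0,0,0],
    [0,0,0,0,0,0,0]
  ]
}}

```text
time: 22.58
position: [629.8, -82.3, 35.8]
tcp_rot: [0.001, 0.974, 0.225, 0.001]
ft_force: [0.1, -1.1, 6.5]
width: 55.6
grip_force: 63.8
```

```bash
python3 go.py 453.4 222.6 34
```

```text
22.5833 [629.8 -82.3  35.8] phi_y -1.116 units [ -1.23 -17.57   0.06] j6 0.7965300411021715
```

Emit:
{"name": "move_arm", "arguments": {
  "rows": [
    [0,0,-0.3,0,0,0,0],
    [0,0,-0.7,0,0,-0.5,0],
    [0,0,-0.9,0,0,-1,0],
    [0,0,-0.9,0,0,-1,0],
    [0,0,-0.9,0,0,-1,0],
    [0,0,-0.9,0,0,-1,0],
    [0,0,-0.4,0,0,-1,0],
    [0,0,0,0,0,-1,0],
    [0,0,0,0,0,-1,0],
    [0,0,0,0,0,-0.47,0]
  ]
}}

```text
time: 23.42
position: [627.8, -81.6, 133.8]
tcp_rot: [-0.001, 0.838, 0.546, -0.001]
ft_force: [0.8, 0.1, -2.0]
width: 55.3
grip_force: 63.9
```

```bash
python3 go.py 453.4 222.6 40
```

```text
23.4167 [627.8 -81.6 133.8] phi_y -0.417 units [ 10.38 -14.13   4.71] j6 0.09699856934458043
```

Emit:
{"name": "move_arm", "arguments": {
  "rows": [
    [0.4,-0.5,0,0,0,0,0],
    [0.66,-0.9,0,0,0,0,0],
    [0.66,-0.9,0,0,0,0,0],
    [0.66,-0.9,0,0,0,0,0],
    [0.66,-0.9,0,0,0,0,0],
    [0.66,-0.9,0,0,0,0,0],
    [0.66,-0.9,0,0,0,0,0],
    [0.66,-0.9,0,0,0,0,0],
    [0.66,-0.9,0,0,0,0,0],
    [0.66,-0.9,0,0,0,0,0]
  ]
}}

```text
time: 24.25
position: [521.4, 105.7, 133.7]
tcp_rot: [-0.001, 0.84, 0.543, -0.001]
ft_force: [-0.3, -0.4, -1.7]
width: 55.2
grip_force: 63.8
```

Emit:
{"name": "move_arm", "arguments": {
  "rows": [
    [0.66,-0.9,0,0,0,0,0],
    [0.66,-0.9,0,0,0,0,0],
    [0.66,-0.9,0,0,0,0,0],
    [0.66,-0.9,0,0,0,0,0],
    [0.66,-0.9,0,0,0,0,0],
    [0.5,-0.7,0,0,0,0,0],
    [0.24,-0.33,0,0,0,0,0],
    [0,0,0,0,0,0,0],
    [0,0,0,0,0,0,0],
    [0,0,0,0,0,0,0]
  ]
}}

```text
time: 25.08
position: [455.7, 222.4, 134.3]
tcp_rot: [0.0, 0.839, 0.543, -0.0]
ft_force: [0.5, -0.3, -1.2]
width: 55.9
grip_force: 63.9
```

```bash
python3 go.py 453.4 222.6 40
```

```text
25.0833 [455.7 222.4 134.3] phi_y -0.422 units [-0.04 -0.11  4.71] j6 0.6375281756843558
```

Emit:
{"name": "move_arm", "arguments": {
  "rows": [
    [-0.04,-0.1,0.4,0,0,0,0],
    [0,0,0.9,0,0,0,0],
    [0,0,0.9,0,0,0,0],
    [0,0,0.8,0,0,0,0],
    [0,0,0.6,0,0,0,0],
    [0,0,0.4,0,0,0,0],
    [0,0,0.3,0,0,0,0],
    [0,0,0.2,0,0,0,0],
    [0,0,0.15,0,0,0,0],
    [0,0,0.05,0,0,0,0]
  ]
}}

```text
time: 25.92
position: [453.6, 223.1, 40.3]
tcp_rot: [0.0, 0.839, 0.544, 0.0]
ft_force: [0.1, -0.5, -1.9]
width: 55.3
grip_force: 63.9
```

Emit:
{"name": "move_arm", "arguments": {
  "rows": [
    [0,0,0.05,0,0,0,0],
    [0,0,0.03,0,0,0,0],
    [0,0,0.02,0,0,0,0],
    [0,0,0,0,0,0,0],
    [0,0,0,0,0,0,0],
    [0,0,0,0,0,0,0],
    [0,0,0,0,0,0,0],
    [0,0,0,0,0,0,0],
    [0,0,0,0,0,0,0],
    [0,0,0,0,0,0,0]
  ]
}}

```text
time: 26.75
position: [453.8, 223.2, 39.8]
tcp_rot: [0.0, 0.839, 0.544, 0.0]
ft_force: [-4.8, -1.5, 8.0]
width: 55.4
grip_force: 64.6
```

Emit:
{"name": "move_arm", "arguments": {
  "rows": [
    [0,0,0,0,0,0,0.75],
    [0,0,0,0,0,0,0.85],
    [0,0,0,0,0,0,1],
    [0,0,0,0,0,0,1],
    [0,0,0,0,0,0,1],
    [0,0,-0.3,0,0,0,1],
    [0,0,-0.8,0,0,0,1],
    [0,0,-1,0,0,0,1],
    [0,0,-1,0,0,0,1],
    [0,0,-1,0,0,0,1]
  ]
}}

```text
time: 27.58
position: [453.2, 223.1, 121.5]
tcp_rot: [0.0, 0.839, 0.544, -0.0]
ft_force: [-0.4, -0.3, 0.7]
width: 85.6
grip_force: 0.0
```

```bash
python3 chk.py canister square_tray; python3 go.py 625.7 -252.4 34
```

```text
scene 0.68 [450.5  222.32   1.23] miss 0.13 off [-2.9 -0.3]
27.7833 [453.6 223.2 120.8]
27.7833 [453.6 223.2 120.8] phi_y -0.421 units [-18.19  17.56   4.34] j6 0.6386596211661096
```

Canister is seated. Now the carton.

Emit:
{"name": "move_arm", "arguments": {
  "rows": [
    [-0.93,0.9,0,0,0,0,1],
    [-0.93,0.9,0,0,0,0,1],
    [-0.93,0.9,0,0,0,0,1],
    [-0.93,0.9,0,0,0,0,1],
    [-0.93,0.9,0,0,0,0,1],
    [-0.93,0.9,0,0,0,0,1],
    [-0.93,0.9,0,0,0,0,1],
    [-0.93,0.9,0,0,0,0,1],
    [-0.93,0.9,0,0,0,0,1],
    [-0.93,0.9,0,0,0,0,1]
  ]
}}

```text
time: 28.62
position: [540.7, -21.2, 118.6]
tcp_rot: [-0.001, 0.839, 0.544, -0.001]
ft_force: [-0.0, 0.0, 1.1]
width: 85.6
grip_force: 0.0
```

Emit:
{"name": "move_arm", "arguments": {
  "rows": [
    [-0.93,0.9,0,0,0,0,1],
    [-0.93,0.9,0,0,0,0,1],
    [-0.93,0.9,0,0,0,0,1],
    [-0.93,0.9,0,0,0,0,1],
    [-0.93,0.9,0,0,0,0,1],
    [-0.93,0.9,0,0,0,0,1],
    [-0.93,0.9,0,0,0,0,1],
    [-0.93,0.9,0,0,0,0,1],
    [-0.93,0.9,0,0,0,0,1],
    [-0.5,0.46,0,0,0,0,1]
  ]
}}

```text
time: 29.45
position: [624.9, -254.4, 118.2]
tcp_rot: [-0.001, 0.84, 0.543, -0.001]
ft_force: [0.2, 0.5, 0.4]
width: 85.6
grip_force: 0.0
```

Emit:
{"name": "move_arm", "arguments": {
  "rows": [
    [0,0,0,0,0,-1,1],
    [0,0,0,0,0,-1,1],
    [0,0,0,0,0,-1,1],
    [0,0,0,0,0,-1,1],
    [0,0,0,0,0,-1,1],
    [0,0,0,0,0,-1,1],
    [0,0,0,0,0,-1,1],
    [0,0,0,0,0,-1,1],
    [0,0,0,0,0,-0.83,1],
    [0,0,0,0,0,0,1]
  ]
}}

```text
time: 30.28
position: [624.4, -251.5, 118.2]
tcp_rot: [-0.002, 0.573, 0.82, -0.0]
ft_force: [-0.2, -0.2, -0.7]
width: 85.6
grip_force: 0.0
```

```bash
python3 go.py 625.7 -252.4 34
```

```text
30.2833 [ 624.4 -251.5  118.2] phi_y 0.351 units [-0.08  0.05  4.21] j6 -0.9133279649717938
```

Emit:
{"name": "move_arm", "arguments": {
  "rows": [
    [-0.05,0.04,0.5,0,0,0,1],
    [0,0,0.9,0,0,0,1],
    [0,0,0.9,0,0,0,1],
    [0,0,0.9,0,0,0,1],
    [0,0,0.55,0,0,0,1],
    [0,0,0.35,0,0,0,1],
    [0,0,0.1,0,0,0,1],
    [0,0,0,0,0,0,1],
    [0,0,0,0,0,0,0],
    [0,0,0,0,0,0,0]
  ]
}}

```text
time: 31.12
position: [627.4, -253.2, 37.7]
tcp_rot: [0.001, 0.573, 0.819, 0.0]
ft_force: [0.0, 0.1, -0.5]
width: 64.0
grip_force: 0.0
```

Emit:
{"name": "move_arm", "arguments": {
  "rows": [
    [0,0,0,0,0,0,0],
    [0,0,0,0,0,0,0],
    [0,0,0,0,0,0,0],
    [0,0,0,0,0,0,0],
    [0,0,0,0,0,0,0],
    [0,0,0,0,0,0,0],
    [0,0,0,0,0,0,0],
    [0,0,0,0,0,0,0],
    [0,0,0,0,0,0,0],
    [0,0,0,0,0,0,0]
  ]
}}

```text
time: 31.95
position: [626.9, -253.0, 37.1]
tcp_rot: [0.001, 0.573, 0.819, 0.0]
ft_force: [-1.6, 0.3, 5.8]
width: 33.4
grip_force: 60.1
```

Emit:
{"name": "move_arm", "arguments": {
  "rows": [
    [0,0,-0.3,0,0,0,0],
    [0,0,-0.7,0,0,0.3,0],
    [0,0,-0.9,0,0,0.5,0],
    [0,0,-0.7,0,0,0.5,0],
    [0,0,-0.4,0,0,0.22,0],
    [0,0,0,0,0,0,0],
    [0,0,0,0,0,0,0],
    [0,0,0,0,0,0,0],
    [0,0,0,0,0,0,0],
    [0,0,0,0,0,0,0]
  ]
}}

```text
time: 32.78
position: [625.8, -252.3, 94.9]
tcp_rot: [-0.001, 0.626, 0.78, -0.0]
ft_force: [0.6, 0.6, -1.6]
width: 33.3
grip_force: 59.6
```

```bash
python3 go.py 458.3 -201.9 40
```

```text
32.7833 [ 625.8 -252.3   94.9] phi_y 0.217 units [ 4.26 -7.63  2.77] j6 -0.779234075759294
```

Emit:
{"name": "move_arm", "arguments": {
  "rows": [
    [0.25,-0.45,0,0,0,0,0],
    [0.5,-0.9,0,0,0,0,0],
    [0.5,-0.9,0,0,0,0,0],
    [0.5,-0.9,0,0,0,0,0],
    [0.5,-0.9,0,0,0,0,0],
    [0.5,-0.9,0,0,0,0,0],
    [0.5,-0.9,0,0,0,0,0],
    [0.5,-0.9,0,0,0,0,0],
    [0.4,-0.7,0,0,0,0,0],
    [0.11,-0.18,0,0,0,0,0]
  ]
}}

```text
time: 33.62
position: [456.7, -201.1, 95.3]
tcp_rot: [-0.002, 0.626, 0.78, -0.0]
ft_force: [-0.9, -0.5, -2.1]
width: 33.3
grip_force: 60.0
```

Emit:
{"name": "move_arm", "arguments": {
  "rows": [
    [0,0,0,0,0,0,0],
    [0,0,0,0,0,0,0],
    [0,0,0,0,0,0,0],
    [0,0,0.3,0,0,0,0],
    [0,0,0.6,0,0,0,0],
    [0,0,0.4,0,0,0,0],
    [0,0,0.2,0,0,0,0],
    [0,0,0,0,0,0,0],
    [0,0,0,0,0,0,0],
    [0,0,0,0,0,0,0]
  ]
}}

```text
time: 34.45
position: [459.5, -202.7, 66.7]
tcp_rot: [0.0, 0.626, 0.78, 0.0]
ft_force: [0.1, 1.1, -1.1]
width: 33.7
grip_force: 60.0
```

```bash
python3 go.py 458.3 -201.9 41
```

```text
34.45 [ 459.5 -202.7   66.7] phi_y 0.217 units [ 0.05 -0.05  1.28] j6 -0.8735101161515747
```

Emit:
{"name": "move_arm", "arguments": {
  "rows": [
    [0.05,-0.05,0.2,0,0,0,0],
    [0,0,0.4,0,0,0,0],
    [0,0,0.3,0,0,0,0],
    [0,0,0.15,0,0,0,0],
    [0,0,0.1,0,0,0,0],
    [0,0,0.08,0,0,0,0],
    [0,0,0.05,0,0,0,0],
    [0,0,0,0,0,0,0],
    [0,0,0,0,0,0,0],
    [0,0,0,0,0,0,0]
  ]
}}

```text
time: 35.28
position: [458.1, -201.8, 41.1]
tcp_rot: [0.0, 0.626, 0.78, 0.0]
ft_force: [-1.5, 2.5, 4.3]
width: 33.8
grip_force: 60.3
```

Emit:
{"name": "move_arm", "arguments": {
  "rows": [
    [0,0,0,0,0,0,0.5],
    [0,0,0,0,0,0,0.7],
    [0,0,0,0,0,0,1],
    [0,0,0,0,0,0,1],
    [0,0,0,0,0,0,1],
    [0,0,-0.3,0,0,0,1],
    [0,0,-0.8,0,0,0,1],
    [0,0,-1,0,0,0,1],
    [0,0,-1,0,0,0,1],
    [0,0,-1,0,0,0,1]
  ]
}}

```text
time: 36.12
position: [457.8, -201.6, 123.9]
tcp_rot: [0.0, 0.626, 0.78, 0.0]
ft_force: [0.3, 0.8, 0.4]
width: 85.3
grip_force: 0.0
```

Emit:
{"name": "move_arm", "arguments": {
  "rows": [
    [0,0,-1,0,0,0,1],
    [0,0,-1,0,0,0,1],
    [0,0,-1,0,0,0,1],
    [0.5,0.9,0,0,0,0,1],
    [0.8,-0.3,0,0,0,0,1],
    [0.8,-0.3,0,0,0,0,1],
    [0.8,-0.3,0,0,0,0,1],
    [0.8,-0.3,0,0,0,0,1],
    [0,0,0,0,0,0,1],
    [0,0,0,0,0,0,1]
  ]
}}

```text
time: 36.95
position: [436.2, -130.5, 183.1]
tcp_rot: [0.001, 0.626, 0.78, -0.0]
ft_force: [-0.0, 0.5, 0.8]
width: 85.7
grip_force: 0.0
```

```bash
python3 go.py 458 -202 41; for p in "tin large_round_tray" "spice_jar small_round_tray" "canister square_tray" "carton oblong_tray"; do python3 chk.py $p; done; python3 -c "
from plant import *;import cv2
cv2.imwrite('pics/end.png',cv2.resize(cv2.convertScaleAbs(get_image('scene')[100:360,100:500,::-1],alpha=1.6),None,fx=2,fy=2))"
```

```text
36.95 [ 436.2 -130.5  183.1] phi_y 0.218 units [-3.72  0.29  7.11] j6 -0.7749254911015495
scene 0.94 [6.3172e+02 2.6686e+02 1.0000e-01] miss 0.04 off [-3.4  1.7]
top 0.79 [ 6.3570e+02  2.6666e+02 -5.0000e-02] miss 0.05 off [0.5 1.5]
37.15 [ 436.6 -131.4  182.9]
scene 0.62 [4.4312e+02 6.2610e+01 2.0000e-02] miss 0.07 off [-3.1  0.3]
top 0.92 [4.4703e+02 6.2180e+01 2.0000e-02] miss 0.05 off [ 0.8 -0.1]
37.35 [ 436.3 -131.   182.7]
scene 0.74 [451.28 222.26   1.22] miss 0.07 off [-2.2 -0.3]
top 0.8 [454.96 222.65   1.14] miss 0.04 off [1.5 0.1]
37.55 [ 436.1 -130.7  182.6]
scene 0.85 [ 456.   -202.36    3.31] miss 0.06 off [-2.3 -0.4]
37.75 [ 436.1 -130.7  182.7]
```

View pics/end.png

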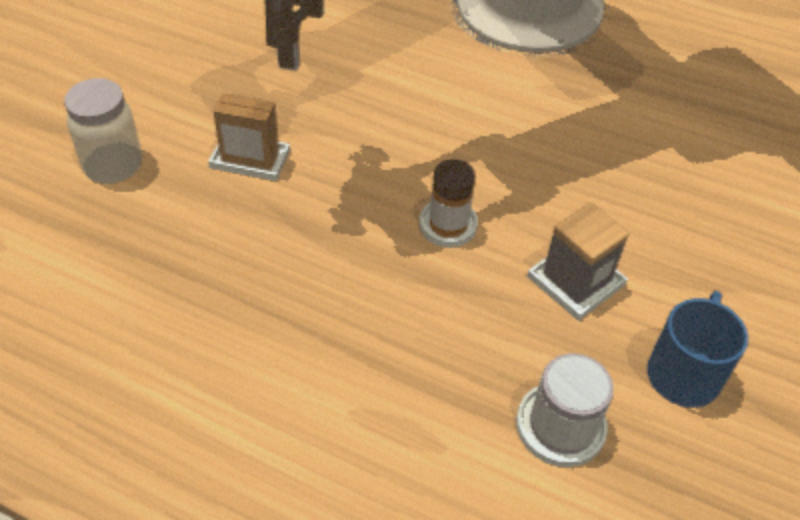

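The picture shows all four groceries upright and centred in their own trays, at crop (248,150), (450,220), (580,270) and (563,425). The mug and the storage jar haven't moved, and the gripper is clear.

```bash
python3 -c "
from plant import *
print(job_done())"
```

```text
the job is handed in; nothing more can be done
None
```

The tin, spice jar, canister and carton all stand upright in their own trays, each measured within about 4 mm of its tray's centre. The mug and storage jar were left where they stood, and the job was handed in at about 38 s of the 99 s allowed; no verdict came back.

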